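# Lay out the buyer's cheese tasting board

## Robot

A 6-joint arm with a two-finger parallel gripper is mounted at the origin on the work surface. World frame = base frame: x ahead of the robot, y to its left, z up, the work surface at z = 0. Lengths are in mm, angles in rad, forces in N, time in s.
With the tool pointing down it reaches from about 350 to 975 mm from the base axis. Payload 7.1 kg.
Tool frame: the origin (TCP) lies midway between the tips of the shut fingers; the grasp point (between the pads) lies 19 mm behind it (ctrl.grip_point_offset is the distance from the TCP to the grasp point, in mm); z points along the fingers, y is the line along which they close (so a half turn about z gives the same grasp; the last joint's range is limited). The gripper opens to 88 mm and grips with 3 to 60 N. Pads are 20 mm wide; open, the fingers measure 115 mm over their backs; the gripper's body (75 mm by 178 mm) begins 61 mm behind the grasp point.
Start: joints at [1.173, 0.423, 1.63, -0, 1.089, -0.019], TCP at [231.096, 580.689, 222.675] pointing down, gripper open.
Joint ranges: [-3, 3], [-0.9, 2.11], [0.09, 2.58], [-1.31, 4.45], [0.11, 2.69], [-2.54, 2.54]. Speed limits (rad/s): [2.39, 2.39, 3.01, 3.14, 3.14, 3.14].

## Interface

Orientations are given as a rotation vector (axis times angle).
In Python, from workcell import get_obs, optics, close_job, spotter, ctrl gives the robot as it stands. The module is installed in compiled form; this text tells all that it offers.
- The arm moves only by the tool move_arm, never from a script. Its argument "rows" is a list of rows, each a list of 5 numbers: the shift along the tool's x, y, z in cm, then the turn about the tool's z in degrees, then the opening in per cent of the stroke, from 0 (shut) to 100 (fully open). A call has 1 to 10 rows; each row shifts and turns the commanded pose from where the row before left it, along the tool's axes as they then stand; what a row does not reach is not made up. A row lasts 1/8 s, in which the tool goes at most 62.5 mm and 10.7 degrees, less where a joint would pass 70% of its speed; a pose out of reach is approached as far as the arm can. A call with a gripper value outside its range is refused whole. The fingers move at their own pace and stop on an object; the grip force is fixed at half the most. Time passes only in rows, so rows that do not move let the fingers close. It gives the time, the measured TCP pose, the force, the opening and the grip force at its end, in the units of the state.
- get_obs(): the state, without advancing time (a new reading comes with each control period).
- optics.get_image(name): name is "side" or "top"; returns the picture (384x512x3 uint8, blue, green, red); there is no depth.
- optics.calibration(name): a dict with "camera_matrix" (3x3 intrinsics, pixels), "xyz" and "orientation" of the camera in the world. Camera axes: x right, y down, z forward; pixel columns grow to the right and rows downward; lengths in mm; the calibration is good to about 2 mm. A picture is of the moment at which its call begins. calibration takes no time and is no camera call.
- close_job(): hands the job in; it is judged then, once.
Trained networks look in the newest picture that a camera, given by its name, has taken for a name from the list of things; names that differ only in an ending like _2 or _b are one class to them, and where a whole thing is asked for, a point or a joint stands for the part that bears it (a point fixed in the world has none). Each returns a list of dicts, best first, with "conf" (0 to 1); they miss things now and then, are a little off and sometimes report something else, mostly with a low value. They report only what shows in the picture. A call takes as long as a camera call.
- spotter.find_in(camera, label): "point" ([column, row] in pixels, amid what is visible of it).
- spotter.regions_of(camera, label): "region" (384x512 bool, what is visible of it) and "point" ([column, row] in pixels, amid what is visible of it).
The state is a dict: "t": time; "qpos": joint angles; "qvel": joint speeds; "joint_torque": joint torques, N m; "ee_pos": TCP position; "orientation": TCP orientation; "ft_force": force on the tool from outside, world axes, zero at the start; "moment": the same for the moment, N m; "width": finger opening in mm; "grasp_force": force on a finger pad.
Only numpy, scipy, OpenCV 4.12 (cv2) and the standard library are available. Lean on these libraries where they do the work, as an engineer would, in place of code of your own. Each camera call takes 0.05 s, during which the arm holds its last target. There are 200 camera calls.

## Task

Lay out the tasting board with the four small cheeses from the ripening plank. In line with the big wheel and the honey jar, and between those two, stand the pyramid beside the big wheel, square to the board, and the drum beside the jar, each about 20 mm (a finger's width) clear of that neighbour, with the little button cheese centred on top of the drum; lay the log behind this row, midway along the board and parallel to its back edge, about 20 mm in from that edge. Let go of them all, and do not shift the big wheel, the jar or the climate logger on the plank.

Things in the scene. Friction and masses are not known exactly. Their poses are not given: they have to be found in the camera images.
- board: Tasting board: dark wood, fixed, 220 mm deep (x), 450 mm long (y), 18 mm thick. Origin: centre of its underside, on the table; x points to its back edge (at +110 mm, away from the robot), y to the robot's left, z up; yaw within 0.2 rad. It lies left or right, the ripening plank on the other side. Wheel and jar stand near its ends, either way round, centres on board x = -30 mm: the line of the row.
- big_wheel: The big ochre cheese wheel with a plaited-band print round its side, 120 mm in diameter, 75 mm high, 0.95 kg, loose, standing flat near one end of the tasting board. Origin: centre of its underside, z up. It stays where it is.
- jar: The honey jar: amber glass, paper label, brass-coloured lid, 60 mm in diameter, 78 mm high, loose, standing near the other end of the tasting board (about 300 mm from the wheel, centre to centre). Origin: centre of its underside, z up. It stays where it is.
- pyramid: The pyramid: a four-sided cheese with a flat top, base 64 x 64 mm, top 44 x 44 mm, 62 mm high, about 0.22 kg. Ivory rind. Starts on the yellow ridged mat of the pine ripening plank (mat top 25 mm above the table), beside the tasting board. Origin: centre of its underside, z up, x and y square to the sides of its base.
- drum: The drum: a plain round cheese with three shallow rings round its side, 66 mm in diameter, 40 mm high, about 0.15 kg. Ivory rind. Starts on the yellow ridged mat of the pine ripening plank (mat top 25 mm above the table), beside the tasting board. Origin: centre of its underside, z up.
- button: The button: the smallest round cheese, 50 mm in diameter, 30 mm high, about 0.07 kg. Ivory rind. Starts on the yellow ridged mat of the pine ripening plank (mat top 25 mm above the table), beside the tasting board. Origin: centre of its underside, z up.
- log: The log: a cheese cylinder lying on its side, 42 mm in diameter, 120 mm long, about 0.20 kg, a straw end showing 8 mm at both ends; it does not roll. Ivory rind. Starts on the yellow ridged mat of the pine ripening plank (mat top 25 mm above the table), beside the tasting board. Origin: its very centre, 21 mm above what it lies on; x along its length.
- logger: The climate logger: a white plastic puck, 38 mm in diameter, 14 mm high, loose, lying on the ripening plank in the midst of the four small cheeses (about 100 mm from each). Origin: centre of its underside. It stays where it is.

How it is judged (in metres and radians):
At the end, for the whole second after the job is handed in: On the board, upright, at rest: pyramid (square within 0.2 rad) and drum in line with and between wheel and jar (13 mm), gaps 20 mm to wheel and to jar (13 mm); button on the drum (10 mm); log 20 mm from the back edge (13 mm), midway (15 mm), parallel (0.15 rad) (horizontal distance between pyramid and big_wheel between 0.099 and 0.125 m and x of pyramid in the frame of board between -0.043 and -0.017 m and z of pyramid in the frame of board between 0.014 and 0.023 m and y of pyramid in the frame of board between -0.1 and 0.1 m and (angle between the x axis of pyramid and the x axis of board, either way round below 0.2 rad or angle between the x axis of pyramid and the y axis of board, either way round below 0.2 rad) and horizontal distance between drum and jar between 0.07 and 0.096 m and x of drum in the frame of board between -0.043 and -0.017 m and z of drum in the frame of board between 0.014 and 0.023 m and y of drum in the frame of board between -0.13 and 0.13 m and horizontal distance between button and drum below 0.01 m and z of button in the frame of drum between 0.036 and 0.045 m and x of log in the frame of board between 0.056 and 0.082 m and y of log in the frame of board between -0.015 and 0.015 m and z of log in the frame of board between 0.034 and 0.045 m and angle between the x axis of log and the y axis of board, either way round below 0.15 rad and angle between each of pyramid, drum, button's own z axis and vertical below 0.1 rad and linear speed of each of pyramid, drum, button, log below 0.02 m/s); the robot touches nothing.
It fails at once if the big wheel was shifted by more than 12 mm (distance of big_wheel from where it was at the start of the episode above 0.012 m).
It fails at once if the honey jar was shifted by more than 12 mm (distance of jar from where it was at the start of the episode above 0.012 m).
It fails at once if the climate logger was shifted by more than 15 mm (distance of logger from where it was at the start of the episode above 0.015 m).
It also fails if it takes over 104 s, if anything falls off the work surface, if the arm or the gripper's body presses on something with over 40 N, if the wrist force passes 120 N, or if a joint passes its speed limit or range.

## Working session

There is one attempt and no reset: what is moved stays moved. The work goes in short steps, Python scripts to look and compute and a tool call to move; the robot and the scene stay as the last step left them, time stands still between calls to the robot, and variables do not carry over. Pictures are saved under pics/ and viewed, at most 14 in all, crops included, and the job is handed in when it is done.

Besides the shell and the picture viewer there is one more tool, called after "Request:" as name(argument=value, ...) on one line, values as JSON. move_arm: Moves the arm, as the interface text tells. Its arguments: {"type":"object","properties":{"rows":{"type":"array","items":{"type":"array","items":{"type":"number"}}}},"required":["rows"]}

```bash
mkdir -p pics; cat > h.py <<'E'
import numpy as np, cv2
from scipy.spatial.transform import Rotation as R
from workcell import get_obs, optics, close_job, spotter, ctrl
def cam(n):
    c=optics.calibration(n); o=np.array(c["orientation"],float)
    return np.array(c["camera_matrix"]),np.array(c["xyz"],float),(R.from_rotvec(o).as_matrix() if o.size==3 else o)
def ray(n,p,z):
    K,t,M=cam(n); d=M@np.linalg.inv(K)@np.array([p[0],p[1],1.]); return t+d*(z-t[2])/d[2]
def proj(n,P):
    K,t,M=cam(n); q=(np.atleast_2d(P)-t)@M@K.T; return q[:,:2]/q[:,2:]
E
python3 - <<'E'
from h import *
for n in ("top","side"):
    cv2.imwrite(f"pics/{n}0.png",optics.get_image(n)); print(n,[np.round(a,2).tolist() for a in cam(n)])
H=dict(board=18,big_wheel=93,jar=96,pyramid=87,drum=65,button=55,log=46,logger=39)
for k,z in H.items():
    for r in spotter.regions_of("top",k)[:3]:
        print(k,round(r["conf"],2),np.round(r["point"]),r["region"].sum(),np.round(ray("top",r["point"],z)))
o=get_obs(); print(o["ee_pos"],o["orientation"],o["t"])
E
```

```text
top [[[416.01, 0.0, 257.43], [0.0, 416.01, 185.04], [0.0, 0.0, 1.0]], [413.67, -10.69, 1153.44], [[0.03, -1.0, 0.09], [-1.0, -0.03, 0.01], [-0.01, -0.09, -1.0]]]
side [[[449.14, 0.0, 245.46], [0.0, 449.14, 186.07], [0.0, 0.0, 1.0]], [15.64, -578.73, 881.72], [[0.75, -0.49, 0.45], [-0.66, -0.55, 0.51], [-0.0, -0.68, -0.74]]]
board 0.7 [170. 174.] 10665 [546. 242.  18.]
board 0.33 [118. 185.] 562 [511. 383.  18.]
big_wheel 0.65 [231. 194.] 1748 [488.  67.  93.]
jar 0.6 [120. 186.] 521 [502. 352.  96.]
pyramid 0.84 [381. 170.] 632 [ 561. -318.   87.]
drum 0.59 [379. 226.] 583 [ 417. -318.   65.]
button 0.85 [333. 169.] 274 [ 564. -199.   55.]
log 0.82 [332. 226.] 723 [ 414. -199.   46.]
logger 0.73 [351. 201.] 157 [ 482. -251.   39.]
[231.08607522 580.66634797 222.64860107] [-5.91426194e-01 -3.08540820e+00  9.17720878e-05] 0.5
```

View pics/top0.png

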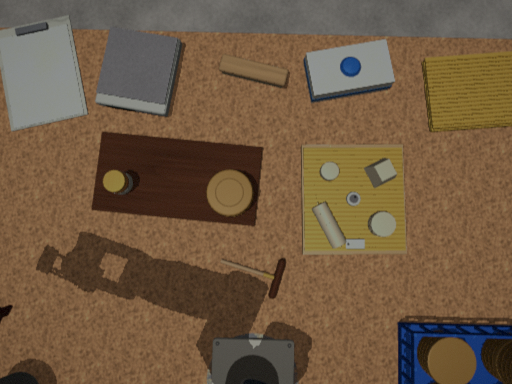

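View pics/side0.png

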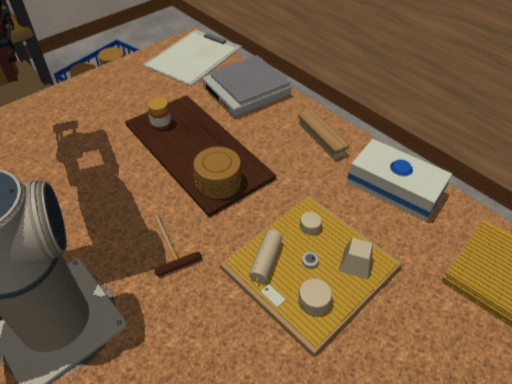

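The top view shows the board at left: corners (103,133), (262,147), (254,224), (93,210), wheel (229,193), jar (117,181). The plank at right has button (330,171), pyramid (381,172), log (329,225), drum (382,223), logger (353,199). I'll fit the models to the masks from both cameras.

```bash
cat >> h.py <<'E'
from scipy.optimize import minimize
a=np.linspace(0,2*np.pi,40,endpoint=False); C=np.c_[np.cos(a),np.sin(a)]; S=np.array([[1,1],[1,-1],[-1,-1],[-1,1]])
def fr(b,zb,t,zt): return np.r_[np.c_[b,np.full(len(b),zb)],np.c_[t,np.full(len(t),zt)]]
def cyl(r,h): return fr(C*r,0,C*r,h)
L=np.r_[np.c_[np.full(40,-60),C*21],np.c_[np.full(40,60),C*21]]
M=dict(board=fr(S*[110,225],0,S*[110,225],18),big_wheel=cyl(60,75),jar=cyl(30,78),pyramid=fr(S*32,0,S*22,62),drum=cyl(33,40),button=cyl(25,30),log=L,logger=cyl(19,14))
def sil(n,k,p,z):
    c,s=np.cos(p[2]),np.sin(p[2]); m=M[k]
    P=np.c_[m[:,0]*c-m[:,1]*s+p[0],m[:,0]*s+m[:,1]*c+p[1],m[:,2]+z]
    im=np.zeros((384,512),np.uint8); h=cv2.convexHull(proj(n,P).astype(np.float32))
    cv2.fillConvexPoly(im,np.round(h*16).astype(np.int32),255,shift=4,lineType=cv2.LINE_AA); return im/255.
def fit(k,p0,z,masks,yaw):
    def f(q):
        p=[q[0],q[1],q[2]/100 if yaw else 0]
        return sum(1-np.minimum(s:=sil(n,k,p,z),m).sum()/np.maximum(s,m).sum() for n,m in masks.items())/len(masks)
    q0=np.array([p0[0],p0[1],p0[2]*100]); sx=np.array([q0,q0+[12,0,0],q0+[0,12,0],q0+[0,0,15]])
    if not yaw: sx=sx[:3,:2]; q0=q0[:2]
    r=minimize(f,q0,method="Nelder-Mead",options=dict(initial_simplex=sx,xatol=.2,fatol=1e-4))
    return np.r_[r.x[:2],r.x[2]/100 if yaw else 0],r.fun
def best(n,k):
    r=spotter.regions_of(n,k); return r[0]["region"] if r else None
E
cat > m.py <<'E'
from h import *
for n in ("top","side"): optics.get_image(n)
Z=dict(big_wheel=18,jar=18,pyramid=25,drum=25,button=25,log=46,logger=25,board=0)
p0=dict(big_wheel=(485,70,0),jar=(500,355,0),pyramid=(555,-315,.4),drum=(417,-318,0),button=(564,-199,0),log=(414,-199,.4),logger=(482,-251,0),board=(525,210,-.08))
mk={}
for k in Z:
    mk[k]={n:m for n in("top","side") if (m:=best(n,k)) is not None}
    if k=="board": mk[k]={n:m|mk["big_wheel"].get(n,False)|mk["jar"].get(n,False) for n,m in mk[k].items()}
    y=k in("pyramid","log","board")
    out=[fit(k,p0[k],Z[k],s,y) for s in (mk[k],*({n:m} for n,m in mk[k].items()))]
    print(k,list(mk[k]),[(np.round(p,2).tolist(),round(e,2)) for p,e in out])
E
python3 m.py
```

```text
big_wheel ['top', 'side'] [([491.76, 71.6, 0.0], np.float64(0.09)), ([490.91, 70.51, 0.0], np.float64(0.08)), ([494.65, 74.72, 0.0], np.float64(0.1))]
jar ['top', 'side'] [([513.28, 368.0, 0.0], np.float64(0.13)), ([513.66, 367.3, 0.0], np.float64(0.12)), ([516.52, 373.19, 0.0], np.float64(0.14))]
pyramid ['top', 'side'] [([561.8, -328.68, 0.49], np.float64(0.1)), ([561.55, -329.87, 0.5], np.float64(0.12)), ([562.87, -328.08, 0.5], np.float64(0.09))]
drum ['top', 'side'] [([423.53, -329.05, 0.0], np.float64(0.1)), ([422.47, -328.23, 0.0], np.float64(0.09)), ([424.01, -329.48, 0.0], np.float64(0.1))]
button ['top', 'side'] [([559.83, -191.35, 0.0], np.float64(0.12)), ([559.82, -191.16, 0.0], np.float64(0.09)), ([561.43, -190.58, 0.0], np.float64(0.15))]
log ['side'] [([419.48, -188.9, 0.51], np.float64(0.16)), ([419.48, -188.9, 0.51], np.float64(0.16))]
logger ['top', 'side'] [([489.04, -258.15, 0.0], np.float64(0.27)), ([489.96, -257.62, 0.0], np.float64(0.33)), ([488.43, -257.62, 0.0], np.float64(0.21))]
board ['top', 'side'] [([534.37, 224.23, -0.08], np.float64(0.06)), ([533.92, 221.28, -0.07], np.float64(0.04)), ([537.28, 228.16, -0.09], np.float64(0.08))]
```

```bash
cat >> h.py <<'E'
def plan(x,y,z,phi):
    o=get_obs(); r=R.from_rotvec(o["orientation"]).as_matrix(); p=np.array(o["ee_pos"])
    f=np.arctan2(r[1,1],r[0,1]); d=(phi-f+np.pi/2)%np.pi-np.pi/2
    for dd in (d,d-np.sign(d)*np.pi):
        j6=o["qpos"][5]+(np.arctan2(y,x)-o["qpos"][0])-dd
        c,s=np.cos(dd),np.sin(dd); Rz=np.array([[c,-s,0],[s,c,0],[0,0,1]])
        print("turn deg %.1f"%-np.degrees(dd),"then cm",np.round((Rz@r).T@([x,y,z]-p)/10,2),"j6 %.2f"%j6)
    print("now",np.round(p,1),"phi %.3f"%f,"w %.1f"%o["width"],"gf %.1f"%o["grasp_force"],"t %.1f"%o["t"])
E
python3 - <<'E'
from h import *
optics.get_image("top")
for r in spotter.regions_of("top","log")[:2]:
    print(r["conf"],r["point"],fit("log",(419,-189,.5),46,{"top":r["region"]},True))
plan(419,-189,200,.5-np.pi/2)
E
```

```text
0.79 [332.2, 226.0] (array([ 415.31916621, -191.4556792 ,    0.52637248]), np.float64(0.07383264288526059))
turn deg -50.4 then cm [ 20.41 -76.55   2.27] j6 -2.49
turn deg 129.6 then cm [-20.41  76.56   2.27] j6 0.65
now [231.1 580.7 222.7] phi 1.192 w 87.6 gf 0.0 t 1.5
```

Request:
move_arm(rows=[[-5, 2, 0, 0, 100], [-5, 2, 0, 0, 100], [-5, 2, 0, 0, 100], [0, 0, 0.5, 10.7, 100], [0, 0, 0.5, 10.7, 100], [0, 0, 0.5, 10.7, 100], [0, 0, 0.5, 10.7, 100], [0, 0, 0, 10.7, 100], [0, 0, 0, 10.7, 100], [0, 0, 0, 10.7, 100]])

```text
t: 2.75
ee_pos: [392.6, 580.9, 202.5]
orientation: [2.352, 2.083, -0.0]
ft_force: [-1.0, -0.1, 0.1]
width: 87.8
grasp_force: 0.0
```

Request:
move_arm(rows=[[0, 0, 0, 10.7, 100], [0, 0, 0, 10.7, 100], [0, 0, 0, 10.7, 100], [0, 0, 0, 10.7, 100], [0, 0, 0, 10.7, 100], [0, 0, 0, 0, 100]])

```text
t: 3.5
ee_pos: [392.6, 580.9, 202.6]
orientation: [3.034, 0.813, -0.0]
ft_force: [0.1, 0.6, 0.2]
width: 87.9
grasp_force: 0.0
```

```bash
python3 -c "
from h import *
plan(417,-190,200,.52-np.pi/2)"
```

```text
turn deg 0.2 then cm [-36.19  68.11   0.27] j6 0.62
turn deg -179.8 then cm [ 36.19 -68.11   0.25] j6 -2.52
now [392.6 580.9 202.6] phi -1.047 w 87.9 gf 0.0 t 3.5
```

Request:
move_arm(rows=[[-2.5, 4.7, 0, 0, 100], [-2.5, 4.7, 0, 0, 100], [-2.5, 4.7, 0, 0, 100], [-2.5, 4.7, 0, 0, 100], [-2.5, 4.7, 0, 0, 100], [-2.5, 4.7, 0, 0, 100], [-2.5, 4.7, 0, 0, 100], [-2.5, 4.7, 0, 0, 100], [-2.5, 4.7, 0, 0, 100], [-2.5, 4.7, 0, 0, 100]])

```text
t: 4.75
ee_pos: [410.3, 47.3, 203.1]
orientation: [3.033, 0.818, 0.002]
ft_force: [1.4, 0.2, -1.0]
width: 88.2
grasp_force: 0.0
```

Request:
move_arm(rows=[[-2.5, 4.7, 0, 0, 100], [-2.5, 4.7, 0, 0, 100], [-2.5, 4.7, 0, 0, 100], [-2.5, 4.7, 0, 0, 100], [-1.2, 2.3, 0, 0, 100], [0, 0, 0, 0, 100]])

```text
t: 5.5
ee_pos: [418.4, -191.4, 202.8]
orientation: [3.035, 0.811, 0.001]
ft_force: [0.6, 0.9, 0.5]
width: 87.9
grasp_force: 0.0
```

```bash
python3 -c "
from h import *
plan(417,-190,30,.52-np.pi/2)
optics.get_image('side')
m=best('side','log')
print(m is not None and fit('log',(417,-190,.52),46,{'side':m},True))"
```

```text
turn deg 0.1 then cm [-0.06 -0.19 17.28] j6 0.62
turn deg -179.9 then cm [ 0.05  0.18 17.28] j6 -2.52
now [ 418.4 -191.4  202.8] phi -1.048 w 87.9 gf 0.0 t 5.5
(array([ 418.87466358, -189.93517862,    0.50023319]), np.float64(0.12196979974328737))
```

Request:
move_arm(rows=[[0, -0.2, 5, 0, 100], [0, 0, 5, 0, 100], [0, 0, 4.5, 0, 100], [0, 0, 2.7, 0, 100], [0, 0, 0, 0, 100], [0, 0, 0, 0, 0], [0, 0, 0, 0, 0], [0, 0, 0, 0, 0], [0, 0, 0, 0, 0], [0, 0, 0, 0, 0]])

```text
t: 6.85
ee_pos: [418.0, -188.6, 31.1]
orientation: [3.034, 0.81, 0.002]
ft_force: [0.5, -1.4, 5.0]
width: 42.0
grasp_force: 30.1
```

Request:
move_arm(rows=[[0, 0, 0, 0, 0], [0, 0, 0, 0, 0], [0, 0, 0, 0, 0], [0, 0, -3, 0, 0], [0, 0, -5, 0, 0], [0, 0, -5, 0, 0], [0, 0, -4, 0, 0], [0, 0, 0, 0, 0]])

```text
t: 7.85
ee_pos: [418.5, -188.7, 202.9]
orientation: [3.032, 0.809, 0.006]
ft_force: [0.2, 0.1, -2.6]
width: 41.8
grasp_force: 30.0
```

```bash
python3 -c "
from h import *
y=-.074
u=np.array([.0724,.9974]);v=np.array([.9974,-.0724])
b=np.array([534.4,223.2]); w=np.array([491.8,71.6]); j=np.array([513.3,368.])
print('bx',(w-b)@v,(j-b)@v, (w-b)@u,(j-b)@u)
lg=b+69*v; print('log',lg,'pyr',w+112*u,'drum',j-83*u)
plan(*lg,200,y)
cv2.imwrite('pics/s1.png',optics.get_image('side'))"
```

```text
bx -31.513399999999965 -31.528660000000023 -154.29008 142.89588
log [603.2206 218.2044] pyr [499.9088 183.3088] drum [507.2908 285.2158]
turn deg -55.9 then cm [41.94 15.41  0.47] j6 0.42
turn deg 124.1 then cm [-41.94 -15.42   0.1 ] j6 3.56
now [ 418.5 -188.7  202.9] phi -1.049 w 41.8 gf 30.0 t 7.8
```

Request:
move_arm(rows=[[0, 0, 0, -10.7, 0], [0, 0, 0, -10.7, 0], [0, 0, 0, -10.7, 0], [0, 0, 0, -10.7, 0], [0, 0, 0, -10.7, 0], [0, 0, 0, -2.4, 0], [4.2, 1.5, 0, 0, 0], [4.2, 1.5, 0, 0, 0], [4.2, 1.5, 0, 0, 0], [4.2, 1.5, 0, 0, 0]])

```text
t: 9.15
ee_pos: [488.1, -23.5, 198.0]
orientation: [-2.299, -2.136, 0.005]
ft_force: [0.2, -0.6, -2.8]
width: 41.6
grasp_force: 30.0
```

Request:
move_arm(rows=[[4.2, 1.5, 0, 0, 0], [4.2, 1.5, 0, 0, 0], [4.2, 1.5, 0, 0, 0], [4.2, 1.5, 0, 0, 0], [4.2, 1.5, 0, 0, 0], [4.2, 1.5, 0, 0, 0], [0, 0, 0, 0, 0], [0, 0, 0, 0, 0]])

```text
t: 10.15
ee_pos: [595.9, 219.0, 198.0]
orientation: [-2.3, -2.138, 0.007]
ft_force: [-0.1, 0.2, -2.9]
width: 41.7
grasp_force: 30.0
```

```bash
python3 -c "
from h import *
plan(601.7,218.3,24.5,-.074)
z=get_obs()['ee_pos'][2]+15
for n in ('side','top'):
  im=optics.get_image(n); cv2.imwrite('pics/%s2.png'%n,im)
  m=best(n,'log')
  print(n,m is not None and (m.sum(),fit('log',(601,218,1.5),z,{n:m},True)))"
```

```text
turn deg 0.1 then cm [1.000e-02 6.500e-01 1.734e+01] j6 0.42
turn deg -179.9 then cm [ 0.06 -0.5  17.35] j6 -2.72
now [595.9 219.  198. ] phi -0.073 w 41.7 gf 30.0 t 10.2
side (np.int64(489), (array([595.90142693, 218.52659156,   1.4413594 ]), np.float64(0.3602494682873201)))
top (np.int64(383), (array([596.49082838, 209.63270354,   1.44582796]), np.float64(0.6564730154594713)))
```

Request:
move_arm(rows=[[0, 0.6, 4.5, 0, 0], [0, 0, 4.5, 0, 0], [0, 0, 4.5, 0, 0], [0, 0, 2.8, 0, 0], [0, 0, 0.9, 0, 0], [0, 0, 0, 0, 0]])

```text
t: 11.1
ee_pos: [603.8, 219.0, 28.9]
orientation: [2.302, 2.138, -0.0]
ft_force: [0.6, -0.0, -1.5]
width: 41.7
grasp_force: 30.0
```

Request:
move_arm(rows=[[0, 0, 0, 0, 65], [0, 0, 0, 0, 65], [0, 0, 0, 0, 65], [0, 0, 0, 0, 65], [0, 0, -3, 0, 65], [0, 0, -5, 0, 65], [0, 0, -5, 0, 65], [0, 0, -4.5, 0, 65], [0, 0, 0, 0, 100]])

```text
t: 12.22
ee_pos: [606.0, 220.2, 208.2]
orientation: [2.299, 2.136, 0.011]
ft_force: [-1.0, -0.4, -1.0]
width: 63.7
grasp_force: 0.0
```

```bash
python3 -c "
from h import *
plan(562,-329,200,.5)"
```

```text
turn deg -32.8 then cm [-46.09 -30.19   0.45] j6 -1.03
turn deg 147.2 then cm [46.08 30.18  1.18] j6 2.11
now [606.  220.2 208.2] phi -0.073 w 63.7 gf 0.0 t 12.2
```

Request:
move_arm(rows=[[0, 0, 0, -10.7, 100], [0, 0, 0, -10.7, 100], [0, 0, 0, -10.7, 100], [0, 0, 0, -0.7, 100], [-4.6, -3, 0, 0, 100], [-4.6, -3, 0, 0, 100], [-4.6, -3, 0, 0, 100], [-4.6, -3, 0, 0, 100], [-4.6, -3, 0, 0, 100], [-4.6, -3, 0, 0, 100]])

```text
t: 13.48
ee_pos: [577.0, -110.8, 203.0]
orientation: [-1.609, -2.697, 0.0]
ft_force: [0.4, -0.4, 0.7]
width: 87.8
grasp_force: 0.0
```

Request:
move_arm(rows=[[-4.6, -3, 0, 0, 100], [-4.6, -3, 0, 0, 100], [-4.6, -3, 0, 0, 100], [-4.6, -3, 0, 0, 100], [0, 0, 0, 0, 100], [0, 0, 0, 0, 100]])

```text
t: 14.22
ee_pos: [559.9, -327.5, 202.8]
orientation: [-1.607, -2.698, -0.001]
ft_force: [-0.4, -0.1, 0.4]
width: 88.0
grasp_force: 0.0
```

```bash
python3 -c "
from h import *
plan(562,-329,31,.5)
for n in ('side','top'):
  im=optics.get_image(n); cv2.imwrite('pics/%s3.png'%n,im)
  for k,p,z in (('log',(602,218,1.5),39),):
    m=best(n,k)
    print(n,k,m is not None and (m.sum(),fit(k,p,z,{n:m},True)))"
```

```text
turn deg -0.2 then cm [-0.26  0.13 17.18] j6 -1.03
turn deg 179.8 then cm [ 0.21 -0.1  17.18] j6 2.11
now [ 559.9 -327.5  202.8] phi 0.496 w 88.0 gf 0.0 t 14.2
side log (np.int64(576), (array([603.60297638, 220.44653369,   1.46564102]), np.float64(0.1086301612617403)))
top log (np.int64(746), (array([603.16535044, 218.33474521,   1.48780137]), np.float64(0.09670952445206926)))
```

View pics/top3.png

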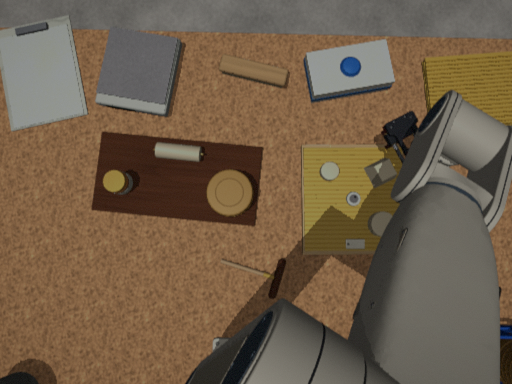

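Log lies at (178,152), centred behind the row; the gripper is over the pyramid.

Request:
move_arm(rows=[[-0.3, 0.1, 4.5, 0, 100], [0, 0, 4.5, 0, 100], [0, 0, 4.5, 0, 100], [0, 0, 3, 0, 100], [0, 0, 0.7, 0, 100], [0, 0, 0, 0, 0], [0, 0, 0, 0, 0], [0, 0, 0, 0, 0], [0, 0, 0, 0, 0], [0, 0, 0, 0, 0]])

```text
t: 15.68
ee_pos: [563.5, -330.8, 33.1]
orientation: [1.603, 2.7, -0.0]
ft_force: [-1.8, 1.5, 7.2]
width: 60.2
grasp_force: 30.2
```

Request:
move_arm(rows=[[0, 0, 0, 0, 0], [0, 0, -3, 0, 0], [0, 0, -5, 0, 0], [0, 0, -5, 0, 0], [0, 0, -4, 0, 0], [0, 0, 0, 0, 0]])

```text
t: 16.42
ee_pos: [564.3, -331.3, 205.2]
orientation: [1.601, 2.696, -0.0]
ft_force: [-0.1, 0.9, -3.0]
width: 60.2
grasp_force: 29.4
```

```bash
python3 -c "
from h import *
plan(500,183.5,200,-.074)
n='side'
im=optics.get_image(n); cv2.imwrite('pics/%s4.png'%n,im[180:330,250:450].repeat(3,0).repeat(3,1))"
```

```text
turn deg 32.8 then cm [ 50.87 -10.22   0.19] j6 0.43
turn deg -147.2 then cm [-50.86  10.22   0.84] j6 -2.72
now [ 564.3 -331.3  205.2] phi 0.499 w 60.2 gf 29.4 t 16.4
```

View pics/side4.png

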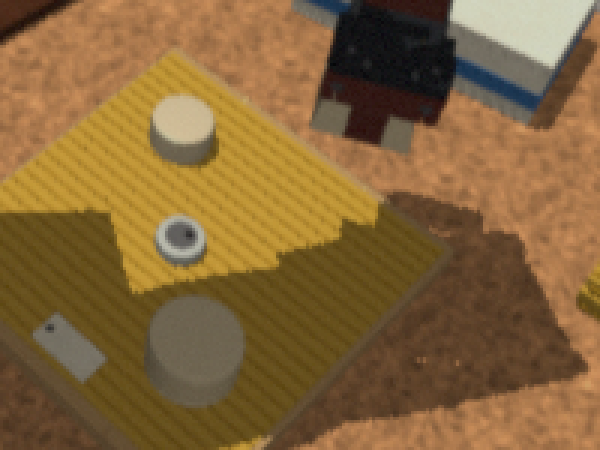

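```bash
python3 -c "
from h import *
print(proj('side',[[564,-331,205],[564,-331,260],[564,-331,25]]))
im=optics.get_image('side'); cv2.imwrite('pics/side5.png',im[40:330,180:512].repeat(2,0).repeat(2,1))
print([(r['conf'],r['point']) for r in spotter.find_in('side','pyramid')])"
```

```text
[[373.39574831 213.11408829]
 [379.62059741 194.30492464]
 [356.54581213 264.02828745]]
[(0.51, [360.4, 221.4])]
```

View pics/side5.png

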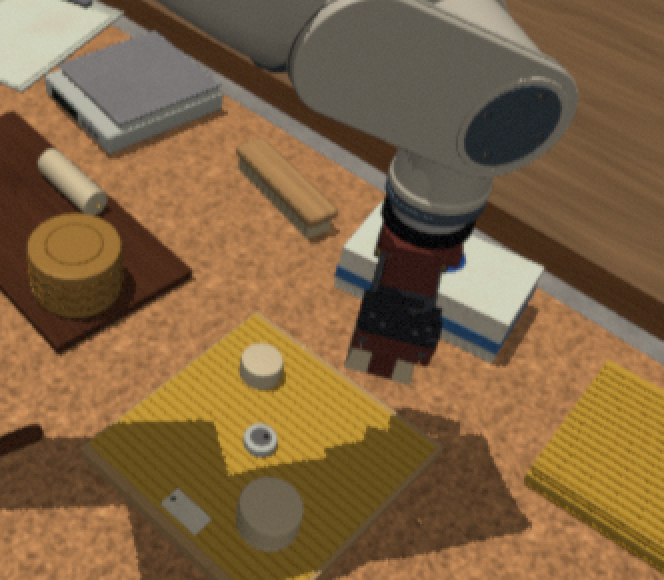

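The pyramid is held: its light corners show either side of the near finger at (360,358) and (398,368) in the crop.

Request:
move_arm(rows=[[0, 0, 0, 10.7, 0], [0, 0, 0, 10.7, 0], [0, 0, 0, 10.7, 0], [0, 0, 0, 0.7, 0], [4.6, -0.9, 0, 0, 0], [4.6, -0.9, 0, 0, 0], [4.6, -0.9, 0, 0, 0], [4.6, -0.9, 0, 0, 0], [4.6, -0.9, 0, 0, 0], [4.6, -0.9, 0, 0, 0]])

```text
t: 17.82
ee_pos: [528.1, -49.6, 200.6]
orientation: [-2.296, -2.142, 0.002]
ft_force: [1.1, -0.1, -2.4]
width: 60.0
grasp_force: 29.4
```

Request:
move_arm(rows=[[4.6, -0.9, 0, 0, 0], [4.6, -0.9, 0, 0, 0], [4.6, -0.9, 0, 0, 0], [4.6, -0.9, 0, 0, 0], [4.6, -0.9, 0, 0, 0], [0, 0, 0, 0, 0], [0, 0, 0, 0, 0]])

```text
t: 18.7
ee_pos: [500.5, 181.2, 200.8]
orientation: [-2.298, -2.141, 0.003]
ft_force: [-0.4, -0.6, -3.4]
width: 60.8
grasp_force: 29.4
```

```bash
python3 -c "
from h import *
plan(500,183.5,26,-.074)
z=get_obs()['ee_pos'][2]-7.5
for n in ('side','top'):
  im=optics.get_image(n)
  m=best(n,'pyramid')
  print(n,m is not None and (m.sum(),fit('pyramid',(500,183,-.07),z,{n:m},True)))"
```

```text
turn deg 0.2 then cm [ 0.25 -0.04 17.48] j6 0.43
turn deg -179.8 then cm [-0.21  0.09 17.48] j6 -2.72
now [500.5 181.2 200.8] phi -0.071 w 60.8 gf 29.4 t 18.7
side (np.int64(750), (array([ 5.08583766e+02,  1.80763615e+02, -4.88506107e-01]), np.float64(0.1897130062221456)))
top (np.int64(573), (array([ 5.00e+02,  1.83e+02, -7.00e-02]), np.float64(1.0)))
```

Request:
move_arm(rows=[[0.3, 0, 4.5, 0, 0], [0, 0, 4.5, 0, 0], [0, 0, 4.5, 0, 0], [0, 0, 2.7, 0, 0], [0, 0, 0.9, 0, 0], [0, 0, 0, 0, 0], [0, 0, 0, 0, 0]])

```text
t: 19.77
ee_pos: [502.3, 184.7, 31.9]
orientation: [2.301, 2.138, 0.003]
ft_force: [0.1, 0.1, -2.9]
width: 60.0
grasp_force: 29.4
```

```bash
python3 -c "
from h import *
plan(500,183.5,26,-.074)
print(np.round(get_obs()['ft_force'],1))
n='side';im=optics.get_image(n); cv2.imwrite('pics/side6.png',im[80:230,120:320].repeat(3,0).repeat(3,1))"
```

```text
turn deg 0.0 then cm [-0.14 -0.22  0.59] j6 0.43
turn deg -180.0 then cm [0.14 0.22 0.59] j6 -2.72
now [502.3 184.7  31.9] phi -0.074 w 60.0 gf 29.4 t 19.8
[ 0.1  0.1 -2.9]
```

View pics/side6.png

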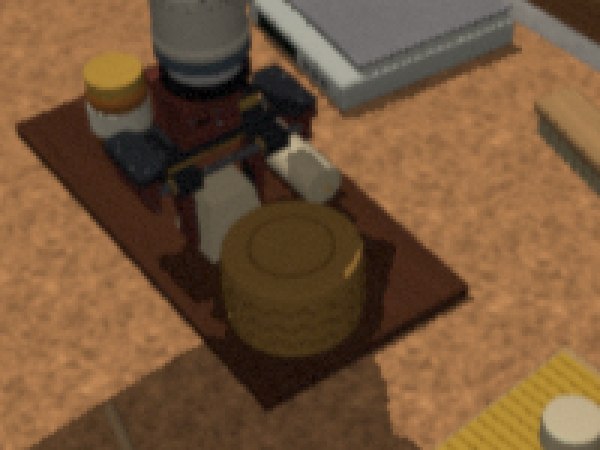

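The pyramid (228,210) is upright between wheel and jar, clear of both; I'll lower the last few mm.

Request:
move_arm(rows=[[0, -0.2, 0.4, 0, 0], [0, 0, 0.2, 0, 0], [0, 0, 0, 0, 0]])

```text
t: 20.2
ee_pos: [499.4, 184.9, 26.0]
orientation: [2.301, 2.139, 0.001]
ft_force: [-3.2, -0.4, 13.1]
width: 60.1
grasp_force: 30.7
```

Contact (13 N up). Release.

Request:
move_arm(rows=[[0, 0, 0, 0, 85], [0, 0, 0, 0, 85], [0, 0, 0, 0, 85], [0, 0, 0, 0, 85], [0, 0, -3, 0, 85], [0, 0, -5, 0, 85], [0, 0, -5, 0, 85], [0, 0, -4.5, 0, 85], [0, 0, 0, 0, 100]])

```text
t: 21.32
ee_pos: [501.5, 185.5, 203.2]
orientation: [2.299, 2.136, 0.01]
ft_force: [0.3, -0.2, 0.1]
width: 81.0
grasp_force: 0.0
```

```bash
python3 -c "
from h import *
plan(423.5,-329,200,-.074)"
```

```text
turn deg 0.0 then cm [-51.89  -3.98   0.15] j6 -0.59
turn deg -180.0 then cm [51.88  3.97  0.5 ] j6 -3.73
now [501.5 185.5 203.2] phi -0.073 w 81.0 gf 0.0 t 21.3
```

Request:
move_arm(rows=[[-5.2, -0.4, 0, 0, 100], [-5.2, -0.4, 0, 0, 100], [-5.2, -0.4, 0, 0, 100], [-5.2, -0.4, 0, 0, 100], [-5.2, -0.4, 0, 0, 100], [-5.2, -0.4, 0, 0, 100], [-5.2, -0.4, 0, 0, 100], [-5.2, -0.4, 0, 0, 100], [-5.2, -0.4, 0, 0, 100], [-5.1, -0.4, 0, 0, 100]])

```text
t: 22.58
ee_pos: [420.2, -331.2, 198.2]
orientation: [-2.3, -2.137, 0.0]
ft_force: [1.3, 0.1, 0.4]
width: 87.7
grasp_force: 0.0
```

Request:
move_arm(rows=[[0, 0, 0, 0, 100], [0, 0, 0, 0, 100]])

```text
t: 22.82
ee_pos: [420.6, -329.1, 198.4]
orientation: [-2.3, -2.136, 0.0]
ft_force: [-0.5, 0.2, 0.1]
width: 88.0
grasp_force: 0.0
```

```bash
python3 -c "
from h import *
plan(423.5,-329,31,-.074)
for n in ('top','side'):
  im=optics.get_image(n)
  if n=='side': cv2.imwrite('pics/side7.png',im[80:380,120:420].repeat(2,0).repeat(2,1))
  for k,p,z in (('pyramid',(500,184,-.07),18),('big_wheel',(491.8,71.6,0),18),('jar',(513.3,368,0),18),('drum',(423.5,-329,0),25)):
    m=best(n,k)
    print(n,k,m is not None and (m.sum(),fit(k,p,z,{n:m},k=='pyramid')))"
```

```text
turn deg -0.0 then cm [ 0.    0.33 16.74] j6 -0.59
turn deg 180.0 then cm [-0.06 -0.26 16.74] j6 2.55
now [ 420.6 -329.1  198.4] phi -0.074 w 88.0 gf 0.0 t 22.8
top pyramid (np.int64(547), (array([ 4.98395415e+02,  1.86989137e+02, -6.21568161e-02]), np.float64(0.13135204892737562)))
top big_wheel (np.int64(1752), (array([491.93413763,  71.41131268,   0.        ]), np.float64(0.05747279366266045)))
top jar False
top drum (np.int64(580), (array([ 422.68796466, -330.03028618,    0.        ]), np.float64(0.11772225242068912)))
side pyramid (np.int64(557), (array([ 4.99882343e+02,  1.88935886e+02, -1.91505673e-01]), np.float64(0.2997110285793728)))
side big_wheel (np.int64(2102), (array([495.47316437,  74.67154846,   0.        ]), np.float64(0.08676443695491298)))
side jar (np.int64(586), (array([519.09146576, 377.16828537,   0.        ]), np.float64(0.18295453923270255)))
side drum (np.int64(1008), (array([ 424.16263294, -329.5148983 ,    0.        ]), np.float64(0.10227225086991154)))
```

View pics/side7.png

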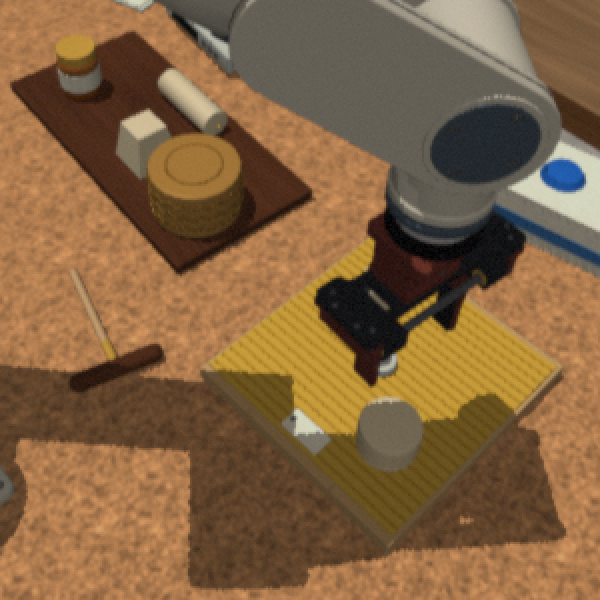

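Pyramid stands beside the wheel at crop (143,140), gap as planned. Now the drum, at (390,433).

Request:
move_arm(rows=[[0, 0.3, 4.5, 0, 100], [0, 0, 4.5, 0, 100], [0, 0, 4.5, 0, 100], [0, 0, 2.8, 0, 100], [0, 0, 0.4, 0, 100], [0, 0, 0, 0, 0], [0, 0, 0, 0, 0], [0, 0, 0, 0, 0], [0, 0, 0, 0, 0], [0, 0, 0, 0, 0]])

```text
t: 24.58
ee_pos: [425.0, -330.7, 34.0]
orientation: [2.3, 2.137, 0.0]
ft_force: [0.2, 1.3, 7.0]
width: 65.3
grasp_force: 30.0
```

Request:
move_arm(rows=[[0, 0, 0, 0, 0], [0, 0, -3, 0, 0], [0, 0, -5, 0, 0], [0, 0, -5, 0, 0], [0, 0, -4, 0, 0], [0, 0, 0, 0, 0]])

```text
t: 25.32
ee_pos: [425.9, -331.5, 206.2]
orientation: [2.296, 2.134, 0.002]
ft_force: [-0.1, -0.1, -0.8]
width: 65.5
grasp_force: 30.0
```

```bash
python3 -c "
from h import *
plan(507.5,286,200,-.074)"
```

```text
turn deg 0.0 then cm [62.18  3.57  0.39] j6 0.59
turn deg -180.0 then cm [-62.18  -3.57   0.85] j6 -2.55
now [ 425.9 -331.5  206.2] phi -0.073 w 65.5 gf 30.0 t 25.3
```

Request:
move_arm(rows=[[5.2, 0.3, 0, 0, 0], [5.2, 0.3, 0, 0, 0], [5.2, 0.3, 0, 0, 0], [5.2, 0.3, 0, 0, 0], [5.2, 0.3, 0, 0, 0], [5.2, 0.3, 0, 0, 0], [5.2, 0.3, 0, 0, 0], [5.2, 0.3, 0, 0, 0], [5.2, 0.3, 0, 0, 0], [5.2, 0.3, 0, 0, 0]])

```text
t: 26.58
ee_pos: [491.4, 187.7, 201.2]
orientation: [-2.301, -2.138, 0.003]
ft_force: [0.6, -0.5, -1.7]
width: 65.5
grasp_force: 30.0
```

Request:
move_arm(rows=[[5.2, 0.3, 0, 0, 0], [5, 0.3, 0, 0, 0], [0, 0, 0, 0, 0], [0, 0, 0, 0, 0]])

```text
t: 27.08
ee_pos: [504.7, 286.7, 201.2]
orientation: [-2.3, -2.139, 0.005]
ft_force: [-0.4, 0.1, -1.4]
width: 65.4
grasp_force: 30.0
```

```bash
python3 -c "
from h import *
plan(507.5,286,27,-.074)"
```

```text
turn deg 0.1 then cm [-1.000e-02  3.300e-01  1.742e+01] j6 0.59
turn deg -179.9 then cm [ 0.08 -0.24 17.42] j6 -2.55
now [504.7 286.7 201.2] phi -0.073 w 65.4 gf 30.0 t 27.1
```

Request:
move_arm(rows=[[0, 0.2, 4.5, 0, 0], [0, 0, 4.5, 0, 0], [0, 0, 4.5, 0, 0], [0, 0, 2.7, 0, 0], [0, 0, 0.9, 0, 0], [0, 0, 0, 0, 0], [0, 0, 0, 0, 0]])

```text
t: 27.95
ee_pos: [508.7, 287.5, 33.0]
orientation: [2.301, 2.138, 0.003]
ft_force: [0.6, 0.2, -2.4]
width: 65.4
grasp_force: 30.0
```

Request:
move_arm(rows=[[-0.1, -0.1, 0.4, 0, 0], [0, 0, 0.2, 0, 0], [0, 0, 0, 0, 0]])

```text
t: 28.32
ee_pos: [507.0, 286.6, 27.0]
orientation: [2.301, 2.139, 0.001]
ft_force: [-3.1, -2.1, 9.5]
width: 66.0
grasp_force: 30.0
```

Request:
move_arm(rows=[[0, 0, 0, 0, 92], [0, 0, 0, 0, 92], [0, 0, 0, 0, 92], [0, 0, 0, 0, 92], [0, 0, -3, 0, 92], [0, 0, -5, 0, 92], [0, 0, -5, 0, 92], [0, 0, -4.5, 0, 92], [0, 0, 0, 0, 100]])

```text
t: 29.45
ee_pos: [508.9, 287.6, 204.5]
orientation: [2.3, 2.137, 0.011]
ft_force: [0.1, 0.3, -0.3]
width: 86.6
grasp_force: 0.0
```

```bash
python3 -c "
from h import *
plan(560.5,-191,200,-.074)"
```

```text
turn deg 0.0 then cm [-47.35   8.68   0.32] j6 -0.25
turn deg -180.0 then cm [47.35 -8.69  0.59] j6 -3.40
now [508.9 287.6 204.5] phi -0.073 w 86.6 gf 0.0 t 29.4
```

Request:
move_arm(rows=[[-5.2, 0.9, 0, 0, 100], [-5.2, 0.9, 0, 0, 100], [-5.2, 0.9, 0, 0, 100], [-5.2, 1, 0, 0, 100], [-5.2, 1, 0, 0, 100], [-5.2, 1, 0, 0, 100], [-5.2, 1, 0, 0, 100], [-5.2, 1, 0, 0, 100], [-5.8, 1, 0, 0, 100], [0, 0, 0, 0, 100]])

```text
t: 30.7
ee_pos: [558.3, -196.0, 199.1]
orientation: [-2.306, -2.133, 0.002]
ft_force: [0.2, 0.9, 0.4]
width: 87.8
grasp_force: 0.0
```

Request:
move_arm(rows=[[0, 0, 0, 0, 100], [0, 0, 0, 0, 100]])

```text
t: 30.95
ee_pos: [558.4, -191.2, 200.1]
orientation: [-2.299, -2.139, 0.001]
ft_force: [0.5, 0.4, 1.1]
width: 87.6
grasp_force: 0.0
```

```bash
python3 -c "
from h import *
plan(560.5,-191,29,-.074)
for n in ('top','side'):
  im=optics.get_image(n)
  if n=='top': cv2.imwrite('pics/top8.png',im[100:260,70:420].repeat(2,0).repeat(2,1))
  for k,p,z in (('button',(560.5,-191,0),25),('jar',(513.3,368,0),18),('drum',(507,286,0),18)):
    m=best(n,k)
    print(n,k,m is not None and (m.sum(),fit(k,p,z,{n:m},False)))"
```

```text
turn deg 0.1 then cm [ 0.03  0.23 17.11] j6 -0.25
turn deg -179.9 then cm [-0.05 -0.19 17.11] j6 -3.40
now [ 558.4 -191.2  200.1] phi -0.072 w 87.6 gf 0.0 t 30.9
top button (np.int64(32), (array([ 555.33866882, -162.50432587,    0.        ]), np.float64(0.9076849976808118)))
top jar (np.int64(592), (array([514.02407623, 367.01352481,   0.        ]), np.float64(0.14696538000587922)))
top drum (np.int64(575), (array([506.44553424, 286.86866958,   0.        ]), np.float64(0.08000125877206787)))
side button (np.int64(408), (array([ 561.43599649, -190.58526936,    0.        ]), np.float64(0.17616223364241768)))
side jar (np.int64(574), (array([517.99979095, 374.66981125,   0.        ]), np.float64(0.2020306841952908)))
side drum (np.int64(491), (array([507.70889282, 287.27107239,   0.        ]), np.float64(0.16025067746121835)))
```

View pics/top8.png

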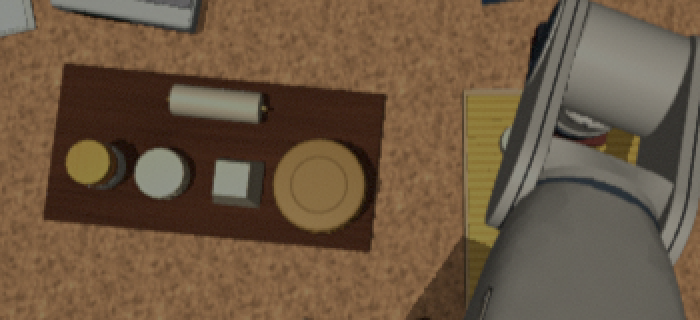

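Row reads jar (90,162), drum (161,173), pyramid (237,182), wheel (318,185) in the crop, all in line. Now the button.

Request:
move_arm(rows=[[0, 0.1, 4.5, 0, 100], [0, 0, 4.5, 0, 100], [0, 0, 4.5, 0, 100], [0, 0, 2.8, 0, 100], [0, 0, 0.8, 0, 100], [0, 0, 0, 0, 0], [0, 0, 0, 0, 0], [0, 0, 0, 0, 0], [0, 0, 0, 0, 0], [0, 0, 0, 0, 0]])

```text
t: 32.6
ee_pos: [560.3, -192.9, 30.4]
orientation: [2.301, 2.138, 0.001]
ft_force: [-0.8, 0.4, 5.2]
width: 49.5
grasp_force: 30.0
```

Request:
move_arm(rows=[[0, 0, 0, 0, 0], [0, 0, 0, 0, 0], [0, 0, 0, 0, 0]])

```text
t: 32.98
ee_pos: [560.3, -192.9, 30.4]
orientation: [2.301, 2.138, 0.001]
ft_force: [-1.2, -0.2, 5.9]
width: 49.4
grasp_force: 30.0
```

Request:
move_arm(rows=[[0, 0, -3, 0, 0], [0, 0, -5, 0, 0], [0, 0, -5, 0, 0], [0, 0, -4, 0, 0], [0, 0, 0, 0, 0]])

```text
t: 33.6
ee_pos: [561.6, -193.4, 203.1]
orientation: [2.297, 2.135, 0.005]
ft_force: [0.7, 0.1, -2.0]
width: 49.6
grasp_force: 30.0
```

```bash
python3 -c "
from h import *
plan(507,285,200,-.074)"
```

```text
turn deg 0.0 then cm [47.31 -8.99  0.17] j6 0.59
turn deg -180.0 then cm [-47.31   8.98   0.45] j6 -2.56
now [ 561.6 -193.4  203.1] phi -0.073 w 49.6 gf 30.0 t 33.6
```

Request:
move_arm(rows=[[5.2, -1, 0, 0, 0], [5.2, -1, 0, 0, 0], [5.2, -1, 0, 0, 0], [5.2, -1, 0, 0, 0], [5.2, -1, 0, 0, 0], [5.2, -1, 0, 0, 0], [5.2, -1, 0, 0, 0], [5.2, -1, 0, 0, 0], [5.7, -1, 0, 0, 0], [0, 0, 0, 0, 0]])

```text
t: 34.85
ee_pos: [503.3, 288.6, 198.0]
orientation: [-2.296, -2.143, 0.003]
ft_force: [0.3, -0.2, -0.1]
width: 49.4
grasp_force: 30.0
```

Request:
move_arm(rows=[[0, 0, 3, 0, 0], [0, 0, 4, 0, 0], [0, 0, 3.5, 0, 0], [0, 0, 0, 0, 0], [0, 0, 0, 0, 0], [0, 0, 0, 0, 0]])

```text
t: 35.6
ee_pos: [505.7, 285.8, 96.2]
orientation: [2.301, 2.138, 0.004]
ft_force: [0.2, 0.5, -1.3]
width: 49.1
grasp_force: 30.0
```

```bash
python3 -c "
from h import *
plan(507,285,64,-.074)
n='side';im=optics.get_image(n); cv2.imwrite('pics/side9.png',im[80:230,100:300].repeat(3,0).repeat(3,1))
z=get_obs()['ee_pos'][2]-5.4
for n in('side','top'):
  if n=='top': optics.get_image(n)
  m=best(n,'button'); print(n,m is not None and (m.sum(),fit('button',(507,287,0),z,{n:m},False)))
"
```

```text
turn deg 0.0 then cm [-0.08  0.13  3.22] j6 0.59
turn deg -180.0 then cm [ 0.07 -0.15  3.21] j6 -2.56
now [505.7 285.8  96.2] phi -0.074 w 49.1 gf 30.0 t 35.6
side (np.int64(263), (array([508.34765625, 289.1328125 ,   0.        ]), np.float64(0.2840061067398335)))
top (np.int64(5154), (array([541.69866943, 223.55395508,   0.        ]), np.float64(0.9216053882219385)))
```

View pics/side9.png

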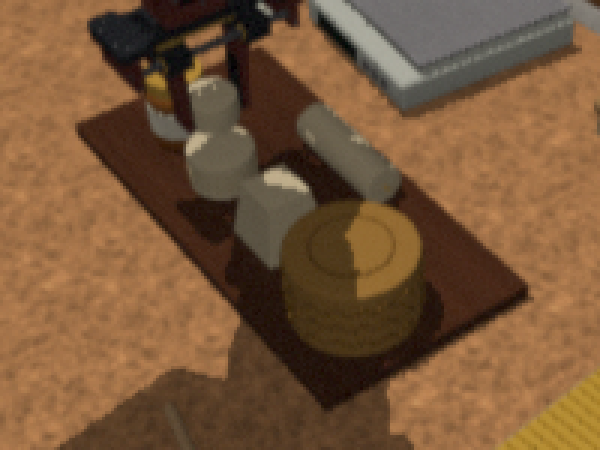

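The button (213,105) hangs squarely above the drum (222,160). Lowering.

Request:
move_arm(rows=[[-0.1, 0.1, 1.5, 0, 0], [0, 0, 1.2, 0, 0], [0, 0, 0, 0, 0], [0, 0, 0, 0, 0]])

```text
t: 36.3
ee_pos: [505.5, 284.5, 67.3]
orientation: [-2.301, -2.138, 0.001]
ft_force: [-0.0, -0.2, -0.2]
width: 49.5
grasp_force: 30.0
```

Request:
move_arm(rows=[[0, 0.1, 0.3, 0, 0], [0, 0, 0, 0, 0], [0, 0, 0, 0, 0]])

```text
t: 36.67
ee_pos: [506.8, 284.5, 64.8]
orientation: [2.301, 2.138, 0.001]
ft_force: [-0.1, 0.4, 0.1]
width: 49.4
grasp_force: 30.0
```

Request:
move_arm(rows=[[0, 0, 0.2, 0, 0], [0, 0, 0, 0, 0]])

```text
t: 36.92
ee_pos: [506.9, 284.6, 63.4]
orientation: [2.301, 2.138, 0.001]
ft_force: [-1.0, -0.8, 5.8]
width: 49.4
grasp_force: 30.0
```

Contact (6 N). Release and rise, then back off.

Request:
move_arm(rows=[[0, 0, 0, 0, 75], [0, 0, 0, 0, 75], [0, 0, 0, 0, 75], [0, 0, 0, 0, 75], [0, 0, -3, 0, 75], [0, 0, -5, 0, 75], [0, 0, -5, 0, 75], [0, 0, 0, 0, 75]])

```text
t: 37.92
ee_pos: [509.0, 285.7, 196.9]
orientation: [2.3, 2.137, 0.012]
ft_force: [-0.2, 0.7, 0.2]
width: 66.2
grasp_force: 0.0
```

Request:
move_arm(rows=[[-5, 0, -1, 0, 75], [-5, 0, -1, 0, 75], [-5, 0, 0, 0, 75], [-5, 0, 0, 0, 75], [-5, 0, 0, 0, 75], [-5, 0, 0, 0, 75], [-5, 0, 0, 0, 75], [-5, 0, 0, 0, 75], [0, 0, 0, 0, 75]])

```text
t: 39.05
ee_pos: [476.4, -117.0, 211.6]
orientation: [-2.305, -2.133, 0.002]
ft_force: [0.4, 0.1, -0.4]
width: 65.9
grasp_force: 0.0
```

```bash
python3 -c "
from h import *
out=[]
for n in ('top','side'):
  im=optics.get_image(n); out.append(im[90:250,70:310] if n=='top' else im[80:240,100:340])
  for k,p,z in (('button',(507,287,0),58),('drum',(507,287,0),18),('pyramid',(499,186,-.07),18),('log',(603,219,1.5),39),('jar',(513.3,368,0),18),('big_wheel',(492,71.6,0),18),('logger',(489,-258,0),25)):
    m=best(n,k)
    print(n,k,m is not None and (m.sum(),*[np.round(q,2) for q in fit(k,p,z,{n:m},k in('pyramid','log'))]))
cv2.imwrite('pics/f.png',np.hstack(out).repeat(5,0).repeat(5,1)[::3,::3])"
```

```text
top button False
top drum (np.int64(1782), array([507., 287.,   0.]), np.float64(1.0))
top pyramid (np.int64(541), array([ 4.9889e+02,  1.8579e+02, -7.0000e-02]), np.float64(0.14))
top log (np.int64(729), array([604.24, 218.14,   1.49]), np.float64(0.1))
top jar False
top big_wheel (np.int64(1799), array([491.62,  71.23,   0.  ]), np.float64(0.04))
top logger False
side button (np.int64(277), array([509.49, 290.53,   0.  ]), np.float64(0.22))
side drum (np.int64(4241), array([595.15, 340.54,   0.  ]), np.float64(0.88))
side pyramid (np.int64(528), array([ 5.0002e+02,  1.9065e+02, -2.6000e-01]), np.float64(0.33))
side log (np.int64(395), array([608.43, 257.65,   1.46]), np.float64(0.37))
side jar (np.int64(469), array([516.68, 373.78,   0.  ]), np.float64(0.35))
side big_wheel (np.int64(1905), array([496.36,  76.59,   0.  ]), np.float64(0.17))
side logger (np.int64(231), array([ 488.99, -258.03,    0.  ]), np.float64(0.2))
```

View pics/f.png

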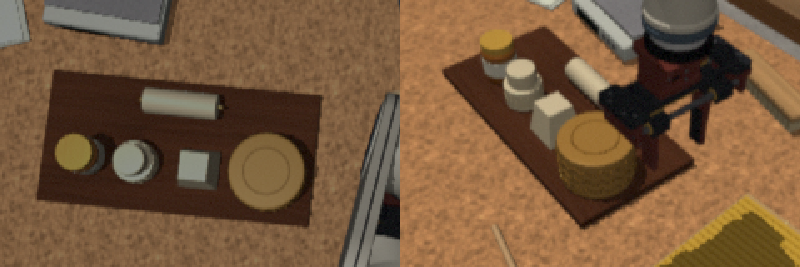

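Everything stands as asked; top left panel shows the button at (131,158) on the drum (135,161), so I'll check its centring by overlay.

```bash
python3 -c "
from h import *
out=[]
for n,(r,c) in {'top':(155,120),'side':(95,135)}.items():
  im=optics.get_image(n)[r:r+70,c:c+70]; big=cv2.resize(im,None,fx=5.5,fy=5.5,interpolation=cv2.INTER_CUBIC)
  for k,z,h,rad,col in (('d',58,0,33,(0,0,255)),('b',88,0,25,(0,255,0))):
    q=(proj(n,np.c_[C*rad+[506.8,287],np.full(40,z)])-[c,r]+.5)*5.5
    cv2.polylines(big,[q.astype(np.int32)],True,col,1)
  out.append(big)
cv2.imwrite('pics/g.png',np.hstack(out))"
```

```text
(no output)
```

View pics/g.png

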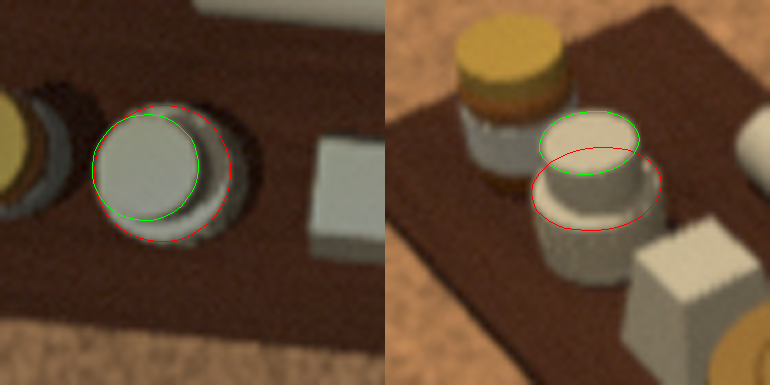

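The outlines fit both rims to within about 2–3 mm (button at (145,167), drum at (163,173) in the left half), so the button is centred well enough.

```bash
python3 -c "
from h import *
print(close_job())"
```

```text
the job is handed in; nothing more can be done
None
```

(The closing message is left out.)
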